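Clear the offcuts off the clean-up plate

TASK

Take the scraper block from its green mat and, working only with the scraper, sweep all four plastic offcuts along the raised aluminium plate and off its open end into the orange scrap tray. Then stand the scraper back upright on its mat and let go. Keep scrap out of the blue bin of finished parts and leave the other things where they are.

Things in the scene. Friction and masses are not known exactly. Their poses are not given: they have to be found in the camera images.
- plate: Fixed raised aluminium plate, 194 mm along its x, 290 mm along its y, flat top 60 mm above its origin (origin: centre of its footprint on the table). Black fences 12 mm wide and 12 mm high run along both long sides (at x = +-91 mm), leaving a channel 170 mm wide between them; both ends (+y and -y) are open. The orange tray stands at one end and the blue bin at the other, which one varies.
- tray: Orange open scrap tray, loose, 0.6 kg, 200 mm along x, 120 mm along y, 52 mm high (8 mm lower than the plate's top), 4 mm walls and floor, standing 4 mm from one open end of the plate with the same yaw. Origin: centre of its underside.
- bin: Blue open bin holding white finished brackets, loose, same size as the tray and standing at the plate's other end. Origin: centre of its underside. No scrap may go in.
- mat: Fixed green mat, 200 mm along x, 130 mm along y, 4 mm thick, on the table beside the work, to the left or to the right. Origin: centre of its underside.
- scraper: Scraper block standing upright on the mat: wooden base 150 mm along its x, 36 mm along y, 32 mm high with steel edges on both long faces, and on top a red handle 80 mm along x, 26 mm thick along y, from 32 to 76 mm high. Either long face sweeps. 0.2 to 0.35 kg. Origin: centre of its underside.
- scraper_grip (a point): Point to grip the handle across its 26 mm thickness (along the scraper's y): 58 mm above the scraper's underside, on its vertical centre line.
- scrap_red: Red bar offcut 50 x 22 x 16 mm (x, y, z). Origin: centre of its underside. Like all offcuts it lies loose on the plate and weighs 15 to 30 g.
- scrap_yellow: Yellow L-shaped offcut, 48 x 33 mm, 16 mm high. Origin: middle of its underside.
- scrap_green: Green T-shaped offcut, 46 x 36 mm, 16 mm high. Origin: middle of its underside.
- scrap_black: Black angle-profile offcut, 46 x 26 mm, 7 mm high with an 18 mm high rib along one long edge. Origin: middle of its underside.
- vise: Bystander: small green bench vise, 146 x 75 x 81 mm, 1.6 kg, on the side of the work where the mat is not. Origin: centre of its underside.
- mug: Bystander: white mug, 76 mm across, 90 mm high, beyond the plate. Origin: centre of its underside.
- screwdriver: Bystander: screwdriver lying beyond the plate. Origin: underside of the tool.

How it is judged:
On the way, in this order (a step that is already met when the one before it is completed fails the run):
1. the scraper, held upright by the gripper, is down on the plate between the fences (its underside within 10 mm of the plate's top) (x of scraper in the frame of plate between -0.09 and 0.09 m and y of scraper in the frame of plate between -0.15 and 0.15 m and z of scraper in the frame of plate below 0.07 m and angle between scraper's own z axis and vertical below 0.2 rad and contact force between the fingers and scraper above 1 N), for 0.1 s.
2. all four offcuts lie in the orange tray, swept there with the scraper (x of scrap_red in the frame of tray between -0.097 and 0.097 m and y of scrap_red in the frame of tray between -0.057 and 0.057 m and z of scrap_red in the frame of tray between 0 and 0.045 m and x of scrap_yellow in the frame of tray between -0.097 and 0.097 m and y of scrap_yellow in the frame of tray between -0.057 and 0.057 m and z of scrap_yellow in the frame of tray between 0 and 0.045 m and x of scrap_green in the frame of tray between -0.097 and 0.097 m and y of scrap_green in the frame of tray between -0.057 and 0.057 m and z of scrap_green in the frame of tray between 0 and 0.045 m and x of scrap_black in the frame of tray between -0.097 and 0.097 m and y of scrap_black in the frame of tray between -0.057 and 0.057 m and z of scrap_black in the frame of tray between 0 and 0.045 m), for 0.2 s.
At the end, for the whole second after the job is handed in: All four offcuts lie inside the orange tray (within its walls, their origins less than 45 mm above its underside), and the scraper stands upright (within 0.1 rad) on the green mat, its centre within 45 mm of the mat's centre, released and at rest (all of step 2 and horizontal distance between scraper and mat below 0.045 m and angle between scraper's own z axis and vertical below 0.1 rad and z of scraper in the frame of mat between 0 and 0.009 m and linear speed of each of scraper, scrap_red, scrap_yellow, scrap_green, scrap_black below 0.02 m/s); the robot touches nothing.
It fails at once if the robot itself (fingers or arm) touches an offcut with more than 0.5 N: only the scraper may push them (contact force between any of the fingers, the arm and scrap_red above 0.5 N or contact force between any of the fingers, the arm and scrap_yellow above 0.5 N or contact force between any of the fingers, the arm and scrap_green above 0.5 N or contact force between any of the fingers, the arm and scrap_black above 0.5 N).
It fails at once if an offcut gets into the blue bin ((x of scrap_red in the frame of bin between -0.097 and 0.097 m and y of scrap_red in the frame of bin between -0.057 and 0.057 m and z of scrap_red in the frame of bin between 0 and 0.052 m) or (x of scrap_yellow in the frame of bin between -0.097 and 0.097 m and y of scrap_yellow in the frame of bin between -0.057 and 0.057 m and z of scrap_yellow in the frame of bin between 0 and 0.052 m) or (x of scrap_green in the frame of bin between -0.097 and 0.097 m and y of scrap_green in the frame of bin between -0.057 and 0.057 m and z of scrap_green in the frame of bin between 0 and 0.052 m) or (x of scrap_black in the frame of bin between -0.097 and 0.097 m and y of scrap_black in the frame of bin between -0.057 and 0.057 m and z of scrap_black in the frame of bin between 0 and 0.052 m)).
It fails at once if an offcut falls onto the table (outside tray and plate) ((height (world z) of scrap_red below 0.025 m and not (x of scrap_red in the frame of tray between -0.103 and 0.103 m and y of scrap_red in the frame of tray between -0.063 and 0.063 m and z of scrap_red in the frame of tray between 0 and 0.06 m)) or (height (world z) of scrap_yellow below 0.025 m and not (x of scrap_yellow in the frame of tray between -0.103 and 0.103 m and y of scrap_yellow in the frame of tray between -0.063 and 0.063 m and z of scrap_yellow in the frame of tray between 0 and 0.06 m)) or (height (world z) of scrap_green below 0.025 m and not (x of scrap_green in the frame of tray between -0.103 and 0.103 m and y of scrap_green in the frame of tray between -0.063 and 0.063 m and z of scrap_green in the frame of tray between 0 and 0.06 m)) or (height (world z) of scrap_black below 0.025 m and not (x of scrap_black in the frame of tray between -0.103 and 0.103 m and y of scrap_black in the frame of tray between -0.063 and 0.063 m and z of scrap_black in the frame of tray between 0 and 0.06 m))).
It fails at once if the tray, blue bin, vise, mug or screwdriver is moved more than 20 mm (distance of any of tray, bin, vise, mug, screwdriver from where it was at the start of the episode above 0.02 m).
It fails at once if the scraper is dropped or thrown (faster than 0.6 m/s while not held; a fall of about 18 mm) (linear speed of scraper above 0.6 m/s and contact force between the fingers and scraper below 0.1 N).
It also fails if it takes over 54 s, if anything falls off the work surface, if the arm or the gripper's body presses on something with over 40 N, if the wrist force passes 120 N, or if a joint passes its speed limit or range.

ROBOT

A 7-joint arm with a two-finger parallel gripper is mounted at the origin on the work surface. World frame = base frame: x ahead of the robot, y to its left, z up, the work surface at z = 0. Lengths are in m, angles in rad, forces in N, time in s.
With the tool pointing down it reaches from about 0.425 to 0.875 m from the base axis. Payload 4.7 kg.
Tool frame: the origin (TCP) lies on the centre line of the jaws, within the pads' length; the fingertips stand 22 mm ahead of it and the grasp point (between the pads) lies 3 mm ahead of it; z points along the fingers, y is the direction in which the jaws open and shut (so a half turn about z gives the same grasp; the last joint's range is limited). The gripper opens to 87 mm and grips with 3 to 60 N. Pads are 19 mm wide; open, the fingers measure 117 mm over their backs; the gripper's body (75 mm by 190 mm) begins 51 mm behind the grasp point.
Start: joints at [-1.269, 0.321, -0.07, 1.45, 0.023, 1.371, -0.057], TCP at [0.185, 0.623, 0.245] pointing down, gripper open.
Joint ranges: [-2.86, 2.86], [-0.3, 2.09], [-1.38, 1.24], [0.06, 2.45], [-1.56, 4.7], [0.09, 2.05], [-2.69, 2.69]. Speed limits (rad/s): [2.57, 2.57, 3.14, 3.14, 3.14, 3.14, 3.14].

INTERFACE

Orientations are given as a rotation vector (axis times angle).
In Python, from bench import ctrl, imaging, close_job, finder gives the robot as it stands. The module is installed in compiled form; this text tells all that it offers.
- The arm moves only by the shell command python3 -m jog 'ROWS' [FORCE]. ROWS is JSON, a list that holds one entry, the list of rows, each a list of 7 numbers: the shift along the tool's x, y, z in cm, then the turn, a rotation vector about the tool's x, y, z in degrees, then the finger opening in cm, from 0 to 8.7. In form: [[[dx, dy, dz, ax, ay, az, claw], ...]]. A call has 1 to 12 rows; each row shifts and turns the commanded pose from where the row before left it, along the tool's axes as they then stand; what a row does not reach is not made up. A row lasts 1/10 s, in which the tool goes at most 50 mm and 8.59 degrees, less where a joint would pass 70% of its speed; a pose out of reach is approached as far as the arm can. A call is refused whole if a number of a shift passes 5 or a number of a turn 8.59, either way. A call with a gripper value outside its range is refused whole. The fingers move at their own pace and stop on an object; FORCE is the grip in N (left out, the last holds). Time passes only in rows, so rows that do not move let the fingers close. It gives the time, the measured TCP pose, the force and the opening at its end, in the units of the state.
- ctrl.get_state(): the state, without advancing time (a new reading comes with each control period).
- imaging.get_image(name): name is "side" or "top"; returns a dict with "frame" (384x512x3 uint8, red, green, blue), "intrinsics" (3x3 intrinsics, pixels), "pose" (4x4, takes a point from camera to world coordinates). Camera axes: x right, y down, z forward; pixel columns grow to the right and rows downward; lengths in m; the calibration is good to about 2 mm. A picture is of the moment at which its call begins. There is no depth.
- close_job(): hands the job in, once; it reports no verdict.
Trained networks look in the newest picture that a camera, given by its name, has taken for a name from the list of things; names that differ only in an ending like _2 or _b are one class to them, and where a whole thing is asked for, a point or a joint stands for the part that bears it (a point fixed in the world has none). Each returns a list of dicts, best first, with "conf" (0 to 1); they miss things now and then, are a little off and sometimes report something else, mostly with a low value. They report only what shows in the picture. A call takes as long as a camera call.
- finder.trace(label, camera): "region" (384x512 bool, what is visible of it) and "point" ([row, column] as shares, 0 to 1, of the picture: columns of its width, rows of its height, amid what is visible of it).
- finder.spot_point(label, camera): "point" ([row, column] as shares, 0 to 1, of the picture: columns of its width, rows of its height: a listed point, or the origin of a listed thing).
The state is a dict: "time": time; "joint_positions": joint angles; "qd": joint speeds; "joint_torque": joint torques, N m; "position": TCP position; "tool_rot": TCP orientation; "ft_force": force on the tool from outside, world axes, zero at the start; "torque": the same for the moment, N m; "grip_width": opening from 0.0 (shut) to 1.0 (fully open).
Only numpy, scipy, OpenCV 4.12 (cv2) and the standard library are available. Lean on these libraries where they do the work, as an engineer would, in place of code of your own. Each camera call takes 0.05 s, during which the arm holds its last target. There are 200 camera calls.

## Working session

There is one attempt and no reset: what is moved stays moved. The work goes in short steps, Python scripts to look and compute and a shell command to move; the robot and the scene stay as the last step left them, time stands still between calls to the robot, and variables do not carry over. Pictures are saved under pics/ and viewed, about 8 in all and at most 12, crops included, and the job is handed in when it is done.

```bash
mkdir -p pics
cat > h.py <<'E'
import numpy as np, cv2
from scipy.spatial.transform import Rotation as R
from bench import ctrl, imaging, finder
def ray(im,pt):
    K=np.array(im["intrinsics"]);T=np.array(im["pose"])
    u=np.array([pt[1]*512,pt[0]*384,1.]);d=T[:3,:3]@np.linalg.inv(K)@u
    return T[:3,3],d
def at(im,pt,z):
    o,d=ray(im,pt);return o+d*(z-o[2])/d[2]
def rect(im,reg,z):
    c=max(cv2.findContours(reg.astype(np.uint8),0,1)[0],key=cv2.contourArea)[:,0,:]
    p=np.array([at(im,((r+.5)/384,(q+.5)/512),z)[:2] for q,r in c])
    (cx,cy),(w,h),a=cv2.minAreaRect((p*1000).astype(np.float32))
    return np.round([cx,cy,w,h,a],1)
E
python3 - <<'E'
from h import *
s=ctrl.get_state();print(s)
I={}
for n in("top","side"):
    I[n]=imaging.get_image(n);cv2.imwrite(f"pics/{n}0.png",I[n]["frame"][:,:,::-1]);print(n,np.round(I[n]["pose"],3).tolist())
Z=dict(plate=.06,tray=.052,bin=.052,mat=.004,scraper=.076,scrap_red=.076,scrap_yellow=.076,scrap_green=.076,scrap_black=.067)
O=dict(plate=0,tray=0,bin=0,mat=0,scraper=.004,scrap_red=.06,scrap_yellow=.06,scrap_green=.06,scrap_black=.06,scraper_grip=.062,vise=0,mug=0,screwdriver=0)
for l in O:
  for n in ("top","side"):
    t=finder.trace(l,n) if l in Z and n=="top" else []
    p=finder.spot_point(l,n)
    print(l,n,[(round(x["conf"],2),np.round(at(I[n],x["point"],O[l])[:2]*1000,1)) for x in p[:2]],[(round(x["conf"],2),rect(I[n],x["region"],Z[l])) for x in t[:1]])
E
```

```text
{'time': 0.0, 'joint_positions': array([-1.26886825,  0.3218144 , -0.07008439,  1.45165966,  0.02261577,
        1.37080764, -0.05690773]), 'qd': array([-7.11752394e-06,  1.70336115e-03,  2.05428095e-03, -1.25768413e-03,
       -1.84156685e-05,  6.10443540e-04, -8.78195525e-04]), 'joint_torque': array([ 1.53140440e-04, -4.91287100e+01, -4.03871946e-01, -3.12535608e+01,
       -6.39124797e-02,  4.33156290e-02,  1.65786582e-04]), 'position': array([0.18442251, 0.62275728, 0.24347477]), 'tool_rot': array([-4.50497787e-01, -3.10896209e+00,  2.97707683e-03]), 'ft_force': array([-0.42513033, -0.05394205, -0.60513911]), 'torque': array([-0.01457806, -0.0065464 , -0.00621811]), 'grip_width': 1.004322956396799}
top [[0.02, -0.987, 0.16, 0.497], [-1.0, -0.017, 0.02, -0.015], [-0.017, -0.16, -0.987, 1.001], [0.0, 0.0, 0.0, 1.0]]
side [[-0.979, -0.096, 0.181, 0.366], [-0.204, 0.55, -0.81, 1.173], [-0.022, -0.829, -0.558, 0.86], [0.0, 0.0, 0.0, 1.0]]
plate top [(0.64, array([542.1, -22.5])), (0.52, array([618.7,  11.8]))] [(0.57, array([552.5, -19.5, 289.7, 196.7,  82.5]))]
plate side [(0.87, arr
[... 1072 characters left out ...]
([506.7, -39.5]))] [(0.5, array([576.6, 180.7, 118.1, 193.5,  83. ]))]
scrap_green side [(0.52, array([504.3, -49.3]))] []
scrap_black top [(0.55, array([603.5,   7.7]))] [(0.69, array([598.6,   6.9,  25.9,  45.1,   6.8]))]
scrap_black side [(0.45, array([607.4,  22.7]))] []
scraper_grip top [(0.93, array([521.2, 412. ])), (0.32, array([522.3,  32. ]))] []
scraper_grip side [(0.69, array([524.5, 421. ]))] []
vise top [(0.72, array([ 543.5, -427.6]))] []
vise side [(0.72, array([ 543.9, -429. ]))] []
mug top [(0.86, array([786.6,  50.6]))] []
mug side [] []
screwdriver top [(0.95, array([ 773. , -120.5]))] []
screwdriver side [(0.59, array([ 784.3, -102.3])), (0.27, array([533.6, -35.8]))] []
```

```bash
python3 -c "
import cv2,numpy as np
cv2.imwrite('pics/both0.png',cv2.resize(np.vstack([cv2.imread('pics/top0.png'),cv2.imread('pics/side0.png')]),(400,600)) if 0 else np.hstack([cv2.resize(cv2.imread('pics/top0.png'),(400,300)),cv2.resize(cv2.imread('pics/side0.png'),(400,300))]))"
```

```text
(no output)
```

View pics/top0.png

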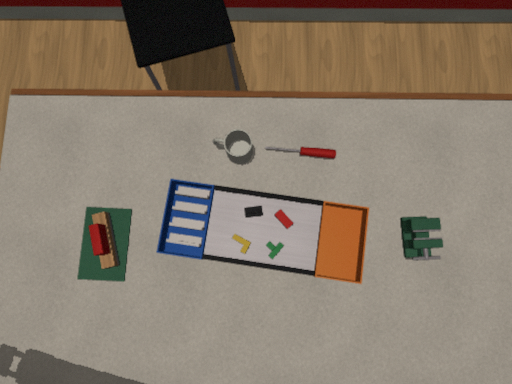

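View pics/side0.png

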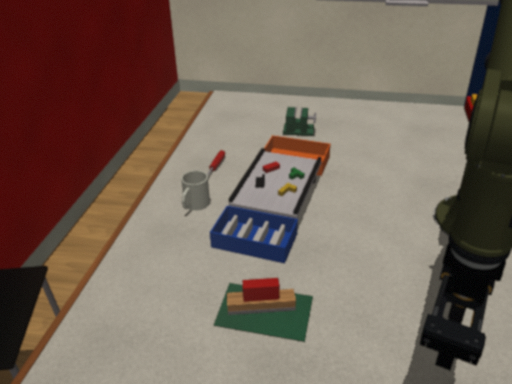

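The top view shows the scraper at about (col 103, row 240) on its mat. The bin is at (187, 218), the offcuts lie around cols 235–293, and the tray is at (342, 242). The plate, tray and bin fits agree: plate yaw is −7.5° and the tray is at the −y end. The side view agrees with this. Next I'll refine the scraper pose with a silhouette fit.

```bash
cat >> h.py <<'E'
from scipy.optimize import minimize
def proj(im,P):
    T=np.linalg.inv(im["pose"]);c=P@T[:3,:3].T+T[:3,3];q=c@np.array(im["intrinsics"]).T
    return q[:,:2]/q[:,2:]
def box(lx,ly,z0,z1): return np.array([[a*lx/2,b*ly/2,c] for a in(-1,1) for b in(-1,1) for c in(z0,z1)])
SCR=[box(.15,.036,0,.032),box(.08,.026,.032,.076)]
def fit(x0,views,z=.004):
    def cost(p):
        r=R.from_euler('z',p[2],degrees=True).as_matrix();t=[p[0]/1000,p[1]/1000,z];s=0
        for im,reg in views:
            m=np.zeros((384*4,512*4),np.uint8)
            for b in SCR:
                cv2.fillConvexPoly(m,cv2.convexHull(np.round(proj(im,b@r.T+t)*4).astype(np.int32)),1)
            M=cv2.resize(m.astype(np.float32),(512,384),interpolation=cv2.INTER_AREA);s+=1-np.minimum(M,reg).sum()/np.maximum(M,reg).sum()
        return s
    o=minimize(cost,x0,method="Nelder-Mead",options=dict(initial_simplex=np.array(x0)+np.array([[0,0,0],[8,0,0],[0,8,0],[0,0,6]])))
    return np.round(o.x,1),round(o.fun,3)
def scraper(x0,cams=("top","side"),z=.004):
    V=[]
    for n in cams:
        im=imaging.get_image(n);t=finder.trace("scraper",n)
        if t: V.append((im,t[0]["region"].astype(float)));print(n,round(t[0]["conf"],2),t[0]["region"].sum(),fit(x0,V[-1:],z))
    print("joint",fit(x0,V,z))
E
python3 - <<'E'
from h import *
scraper([520.,412.,15.])
Rm=R.from_rotvec(ctrl.get_state()["tool_rot"]).as_matrix();print(np.round(Rm,3).tolist())
E
```

```text
top 0.98 1132 (array([518.5, 410.4,  15.8]), np.float64(0.063))
side 0.8 1939 (array([519.7, 414.4,  16.1]), np.float64(0.055))
joint (array([519.1, 412.3,  16.4]), np.float64(0.156))
[[-0.959, 0.284, 0.0], [0.284, 0.959, 0.0], [-0.0, 0.0, -1.0]]
```

```bash
python3 -m jog '[[[-3.8,-1.07,0.9,0,0,0,8.7],[-3.8,-1.07,0.9,0,0,0,8.7],[-3.8,-1.07,0.9,0,0,0,8.7],[-3.8,-1.07,0.9,0,0,0,8.7],[-3.8,-1.07,0.9,0,0,0,8.7],[-3.8,-1.07,0.9,0,0,0,8.7],[-3.8,-1.07,0.9,0,0,0,8.7],[-3.8,-1.07,0.9,0,0,0,8.7],[-3.8,-1.07,0.9,0,0,0,8.7],[-3.8,-1.07,0.9,0,0,0,8.7]]]' 30
python3 -m jog '[[[0,0,0,0,0,-8.2,8.7],[0,0,0,0,0,-8.2,8.7],[0,0,0,0,0,-8.2,8.7],[0,0,0,0,0,-8.2,8.7],[0,0,0,0,0,0,8.7],[0,0,0,0,0,0,8.7]]]'
cat > to.py <<'E'
import sys
from h import *
# to.py x y z(mm) toolY_angle(deg): remaining shift in tool axes (cm), turn
x,y,z,a=map(float,sys.argv[1:]);s=ctrl.get_state();M=R.from_rotvec(s["tool_rot"]).as_matrix()
p=s["position"]*1000;print("t",round(s["time"],2),"p",p.round(1),"F",s["ft_force"].round(1),"w",round(s["grip_width"]*87,1))
ang=np.degrees(np.arctan2(M[1,1],M[0,1]));print("toolY",ang.round(2),"tilt",np.degrees(np.arccos(-M[2,2])).round(2),"shift cm",(M.T@(np.array([x,y,z])-p)/10).round(2),"az",round(ang-a,2))
E
python3 to.py 519 412 65 106.2
```

```text
time: 3.05
position: [0.5198, 0.412, 0.1544]
tool_rot: [0.45, 3.109, 0.001]
ft_force: [-0.6, 1.0, -0.9]
grip_width: 1.0
time: 3.65
position: [0.5186, 0.4128, 0.1546]
tool_rot: [-0.44, 3.111, 0.0]
ft_force: [-0.1, 0.2, -0.3]
grip_width: 0.998
t 3.65 p [518.6 412.8 154.6] F [-0.1  0.2 -0.3] w 86.9
toolY 106.11 tilt 0.01 shift cm [-0.02 -0.09  8.96] az -0.09
```

```bash
python3 -m jog '[[[0,-0.05,2,0,0,0,8.7],[0,0,2,0,0,0,8.7],[0,0,2,0,0,0,8.7],[0,0,2,0,0,0,8.7],[0,0,0.9,0,0,0,8.7],[0,0,0,0,0,0,2],[0,0,0,0,0,0,2],[0,0,0,0,0,0,2],[0,0,0,0,0,0,2],[0,0,0,0,0,0,2],[0,0,0,0,0,0,2],[0,0,0,0,0,0,2]]]' 40
python3 to.py 519 412 65 106.2
```

```text
time: 4.85
position: [0.5187, 0.4124, 0.0658]
tool_rot: [-0.445, 3.11, 0.0]
ft_force: [0.3, 0.1, 0.8]
grip_width: 0.448
t 4.85 p [518.7 412.4  65.8] F [0.3 0.1 0.8] w 39.0
toolY 106.3 tilt 0.02 shift cm [-0.02 -0.05  0.08] az 0.1
```

```bash
python3 -m jog '[[[0,0,0,0,0,0,2],[0,0,0,0,0,0,2],[0,0,0,0,0,0,2],[0,0,0,0,0,0,2],[0,0,-1,0,0,0,2],[0,0,-2,0,0,0,2],[0,0,-2,0,0,0,2],[0,0,-2,0,0,0,2],[0,0,-2,0,0,0,2],[0,0,-1,0,0,0,2],[0,0,0,0,0,0,2]]]' 
python3 to.py 567.6 94.5 165 82.5
```

```text
time: 5.95
position: [0.5193, 0.4131, 0.1675]
tool_rot: [-0.445, 3.107, 0.003]
ft_force: [-0.7, 0.8, -3.1]
grip_width: 0.298
t 5.95 p [519.3 413.1 167.5] F [-0.7  0.8 -3.1] w 25.9
toolY 106.32 tilt 0.19 shift cm [  4.32 -31.93   0.19] az 23.82
```

Held (width 26 mm, weight about 3 N). Next I'll turn and carry it over to the plate.

```bash
python3 -m jog '[[[0.43,-3.19,0,0,0,0,2],[0.43,-3.19,0,0,0,0,2],[0.43,-3.19,0,0,0,0,2],[0.43,-3.19,0,0,0,0,2],[0.43,-3.19,0,0,0,0,2],[0.43,-3.19,0,0,0,0,2],[0.43,-3.19,0,0,0,0,2],[0.43,-3.19,0,0,0,0,2],[0.43,-3.19,0,0,0,0,2],[0.43,-3.19,0,0,0,0,2]]]' 
python3 -m jog '[[[0,0,0,0,0,6,2],[0,0,0,0,0,6,2],[0,0,0,0,0,6,2],[0,0,0,0,0,5.8,2],[0,0,0,0,0,0,2],[0,0,0,0,0,0,2]]]'
python3 - <<'E'
from h import *
s=ctrl.get_state()
scraper([567.6,94.5,-7.5],z=s["position"][2]-.0618)
a=imaging.get_image("top")["frame"][:,:,::-1];cv2.imwrite("pics/t1.png",cv2.resize(a[160:300,140:380],None,fx=3,fy=3))
E
python3 to.py 567.6 94.5 124 82.5
```

```text
time: 6.95
position: [0.5661, 0.0927, 0.1642]
tool_rot: [0.446, -3.108, 0.0]
ft_force: [0.2, -0.5, -2.6]
grip_width: 0.298
time: 7.55
position: [0.5664, 0.0941, 0.1646]
tool_rot: [-0.201, -3.134, 0.001]
ft_force: [0.8, 0.7, -2.2]
grip_width: 0.297
top 0.7 98 (array([567.7,  75.4,   5. ]), np.float64(0.901))
side 0.6 1140 (array([569.2,  97.7,  -7. ]), np.float64(0.227))
joint (array([568.6,  95.5,  -6.6]), np.float64(1.166))
t 7.8 p [566.9  94.1 165.5] F [-0.2  0.2 -3.1] w 25.8
toolY 82.56 tilt 0.01 shift cm [-0.06  0.05  4.15] az 0.06
```

View pics/t1.png

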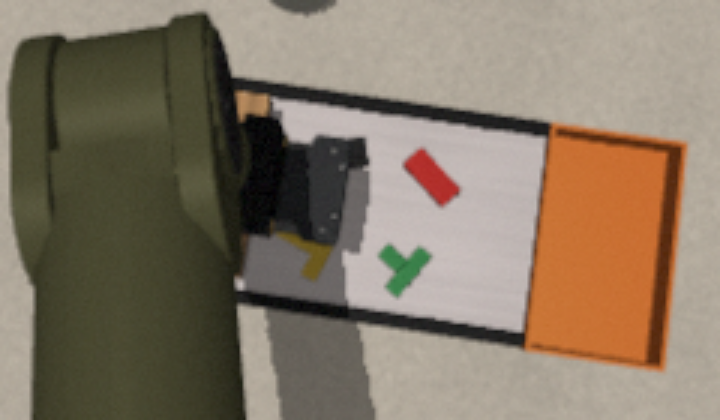

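The top crop shows the scraper behind all the offcuts: the yellow one is the nearest, at (310, 250), and its footprint is clear. The ends of the wooden base lie inside the fences. I'll lower it now.

```bash
python3 -m jog '[[[0,0.05,1,0,0,0,2],[0,0,1,0,0,0,2],[0,0,1,0,0,0,2],[0,0,0.7,0,0,0,2],[0,0,0.4,0,0,0,2],[0,0,0.1,0,0,0,2],[0,0,0,0,0,0,2],[0,0,0,0,0,0,2]]]' 
python3 to.py 567.6 94.5 122.5 82.5
```

```text
time: 8.6
position: [0.5675, 0.0947, 0.1241]
tool_rot: [0.205, 3.134, 0.001]
ft_force: [0.0, 0.2, -4.5]
grip_width: 0.292
t 8.6 p [567.5  94.7 124.1] F [ 0.   0.2 -4.5] w 25.4
toolY 82.51 tilt 0.06 shift cm [-0.02 -0.02  0.16] az 0.01
```

```bash
python3 -m jog '[[[0,0,0.1,0,0,0,2],[0,0,0.1,0,0,0,2],[0,0,0,0,0,0,2],[0,0,0,0,0,0,2]]]' 
python3 to.py 533 -168.1 122.5 82.5
```

```text
time: 9.0
position: [0.5671, 0.0946, 0.1216]
tool_rot: [0.205, 3.135, 0.0]
ft_force: [-0.0, 0.4, -3.9]
grip_width: 0.298
t 9.0 p [567.1  94.6 121.6] F [-0.   0.4 -3.9] w 25.9
toolY 82.51 tilt 0.01 shift cm [ -0.04 -26.49  -0.09] az 0.01
```

```bash
python3 -m jog '[[[0,-0.8,0,0,0,0,2],[0,-0.8,0,0,0,0,2],[0,-0.8,0,0,0,0,2],[0,-0.8,0,0,0,0,2],[0,-0.8,0,0,0,0,2],[0,-0.8,0,0,0,0,2],[0,-0.8,0,0,0,0,2],[0,-0.8,0,0,0,0,2],[0,-0.8,0,0,0,0,2],[0,-0.8,0,0,0,0,2],[0,-0.8,0,0,0,0,2],[0,-0.8,0,0,0,0,2]]]' 
python3 to.py 533 -168.1 122 82.5
python3 - <<'E'
from h import *
a=imaging.get_image("top")["frame"][:,:,::-1];b=imaging.get_image("side")["frame"][:,:,::-1]
cv2.imwrite("pics/t2.png",np.vstack([cv2.resize(a[180:300,200:400],(500,300)),cv2.resize(b[120:240,180:380],(500,300))]))
E
```

```text
time: 10.2
position: [0.5545, -0.001, 0.1216]
tool_rot: [0.205, 3.135, 0.0]
ft_force: [0.4, 0.8, -2.3]
grip_width: 0.296
t 10.2 p [554.5  -1.  121.6] F [ 0.4  0.8 -2.3] w 25.7
toolY 82.52 tilt 0.02 shift cm [ -0.04 -16.84  -0.05] az 0.02
```

View pics/t2.png

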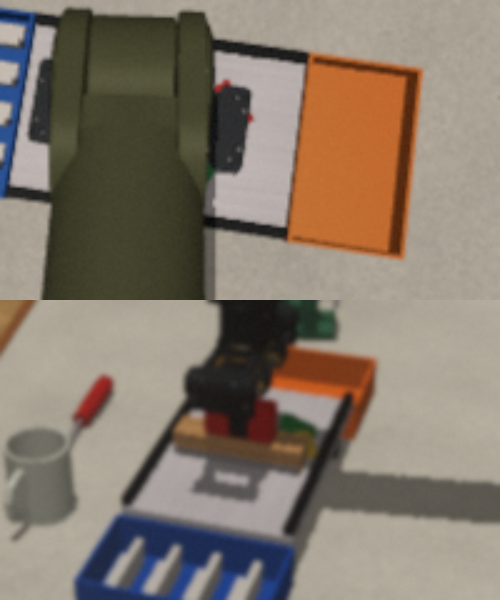

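The offcuts are all ahead of the scraper and the plate behind it is clean, so I'll keep sweeping.

```bash
python3 -m jog '[[[0,-0.8,0,0,0,0,2],[0,-0.8,0,0,0,0,2],[0,-0.8,0,0,0,0,2],[0,-0.8,0,0,0,0,2],[0,-0.8,0,0,0,0,2],[0,-0.8,0,0,0,0,2],[0,-0.8,0,0,0,0,2],[0,-0.8,0,0,0,0,2],[0,-0.8,0,0,0,0,2],[0,-0.8,0,0,0,0,2],[0,-0.8,0,0,0,0,2]]]' 
python3 to.py 533 -168.1 122 82.5
python3 - <<'E'
from h import *
a=imaging.get_image("top")["frame"][:,:,::-1];b=imaging.get_image("side")["frame"][:,:,::-1]
cv2.imwrite("pics/t3.png",np.vstack([cv2.resize(a[180:300,200:400],(500,300)),cv2.resize(b[110:210,200:366],(500,300))]))
E
```

```text
time: 11.4
position: [0.543, -0.0885, 0.1216]
tool_rot: [0.205, 3.135, 0.0]
ft_force: [0.1, 0.3, -4.0]
grip_width: 0.299
t 11.4 p [543.  -88.5 121.6] F [ 0.1  0.3 -4. ] w 26.0
toolY 82.51 tilt 0.0 shift cm [-0.05 -8.03 -0.04] az 0.01
```

View pics/t3.png

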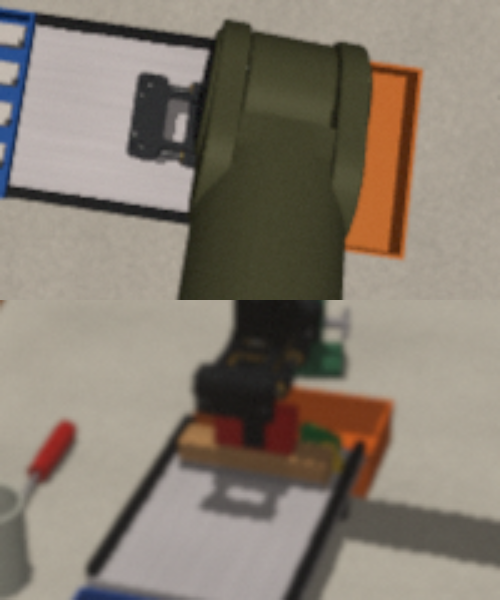

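```bash
python3 -m jog '[[[0,-0.7,0,0,0,0,2],[0,-0.7,0,0,0,0,2],[0,-0.7,0,0,0,0,2],[0,-0.7,0,0,0,0,2],[0,-0.7,0,0,0,0,2],[0,-0.7,0,0,0,0,2],[0,-0.7,0,0,0,0,2],[0,-0.7,0,0,0,0,2],[0,-0.7,0,0,0,0,2],[0,-0.7,0,0,0,0,2],[0,-0.7,0,0,0,0,2],[0,-0.6,0,0,0,0,2]]]' 
python3 to.py 533 -168.1 122 82.5
python3 - <<'E'
from h import *
a=imaging.get_image("top")["frame"][:,:,::-1];b=imaging.get_image("side")["frame"][:,:,::-1]
cv2.imwrite("pics/t4.png",np.vstack([cv2.resize(a[180:300,200:400],(500,300)),cv2.resize(b[110:210,200:366],(500,300))]))
E
```

```text
time: 12.7
position: [0.5322, -0.1708, 0.1216]
tool_rot: [0.206, 3.135, -0.0]
ft_force: [0.3, -0.2, -3.4]
grip_width: 0.297
t 12.7 p [ 532.2 -170.8  121.6] F [ 0.3 -0.2 -3.4] w 25.8
toolY 82.5 tilt 0.0 shift cm [-0.05  0.28 -0.04] az -0.0
```

View pics/t4.png

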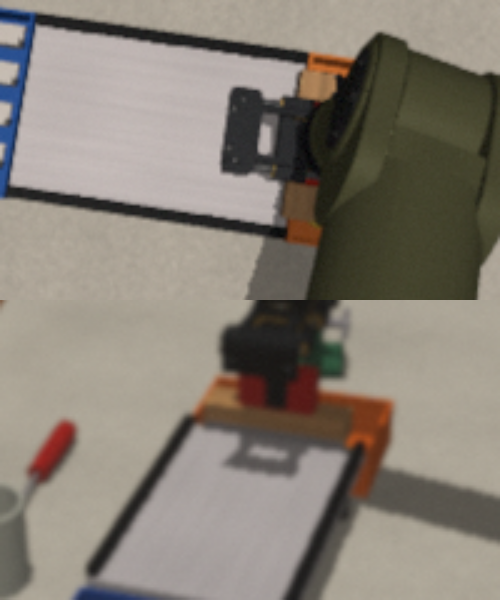

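The plate is empty. I'll lift and carry the scraper back, and look in the tray once the arm is clear.

```bash
python3 -m jog '[[[0,0,-1,0,0,0,2],[0,0,-2,0,0,0,2],[0,0,-2,0,0,0,2],[0.62,3.6,0,0,0,0,2],[0.62,3.6,0,0,0,0,2],[0.62,3.6,0,0,0,0,2],[0.62,3.6,0,0,0,0,2],[0.62,3.6,0,0,0,0,2],[0.62,3.6,0,0,0,0,2],[0.62,3.6,0,0,0,0,2],[0.62,3.6,0,0,0,0,2],[0.62,3.6,0,0,0,0,2]]]' 
python3 -m jog '[[[0,0,0,0,0,0,2],[0,0,0,0,0,0,2]]]' 
python3 to.py 509 417 172 82.5
python3 - <<'E'
from h import *
im=imaging.get_image("top");a=im["frame"][:,:,::-1];imaging.get_image("side")
cv2.imwrite("pics/t5.png",cv2.resize(a[180:300,200:400],(800,480)))
for l in("red","yellow","green","black"):
    p=finder.spot_point("scrap_"+l,"top")
    for x in p[:2]:
        w=at(im,x["point"],.01)[:2]*1000-[525.2,-226];print(l,round(x["conf"],2),np.round([w@[.991,-.131],w@[.131,.991]],0))
E
```

```text
time: 14.0
position: [0.5189, 0.1605, 0.1726]
tool_rot: [0.204, 3.134, 0.001]
ft_force: [0.4, 0.0, -4.0]
grip_width: 0.296
time: 14.2
position: [0.5189, 0.1599, 0.1722]
tool_rot: [0.2, 3.135, 0.0]
ft_force: [-0.3, -0.7, -2.7]
grip_width: 0.293
t 14.2 p [518.9 159.9 172.2] F [-0.3 -0.7 -2.7] w 25.5
toolY 82.7 tilt 0.03 shift cm [4.250e+00 2.538e+01 2.000e-02] az 0.2
red 0.45 [ 26. -15.]
yellow 0.66 [-52.  26.]
green 0.63 [-42.  23.]
black 0.53 [76. 21.]
```

View pics/t5.png

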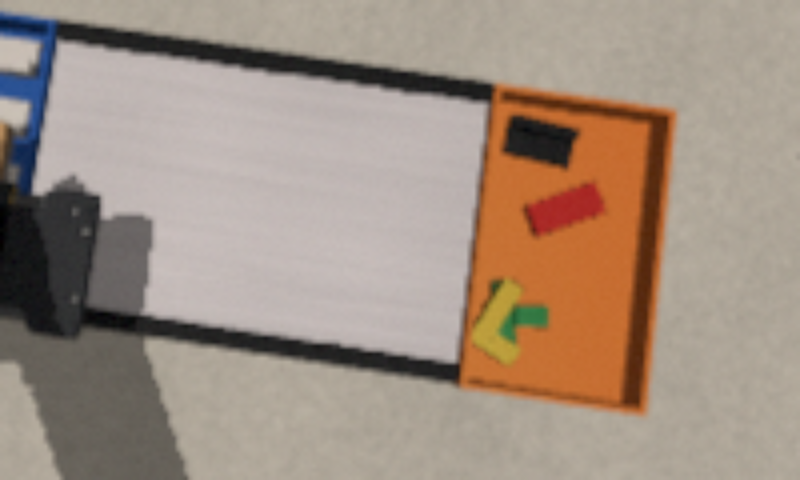

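All four offcuts are in the tray: black (540, 140), red (567, 208) and green (530, 315), with yellow (497, 325) on top of the green one by the near wall. I'll finish the carry, then check yellow's height from the side.

```bash
python3 -m jog '[[[0.6,3.6,0,0,0,0,2],[0.6,3.6,0,0,0,0,2],[0.6,3.6,0,0,0,0,2],[0.6,3.6,0,0,0,0,2],[0.6,3.6,0,0,0,0,2],[0.6,3.6,0,0,0,0,2],[0.6,3.6,0,0,0,0,2],[0,0,0,0,0,0,2],[0,0,0,0,0,0,2]]]' 
python3 to.py 509 417 67 82.5
python3 - <<'E'
from h import *
scraper([509.,417.,-7.5],("side",),z=ctrl.get_state()["position"][2]-.0618)
a=imaging.get_image("top")["frame"];b=imaging.get_image("side")["frame"][:,:,::-1]
cv2.imwrite("pics/t6.png",cv2.resize(b[110:230,200:360],(800,600)))
E
```

```text
time: 15.4
position: [0.51, 0.4141, 0.171]
tool_rot: [-0.203, -3.134, 0.001]
ft_force: [-0.9, -1.2, -3.1]
grip_width: 0.293
t 15.4 p [510.  414.1 171. ] F [-0.9 -1.2 -3.1] w 25.5
toolY 82.6 tilt 0.06 shift cm [ 0.13  0.28 10.4 ] az 0.1
side 0.91 1418 (array([511.3, 417.3,  -6.3]), np.float64(0.377))
joint (array([511.3, 417.3,  -6.3]), np.float64(0.377))
```

View pics/t6.png

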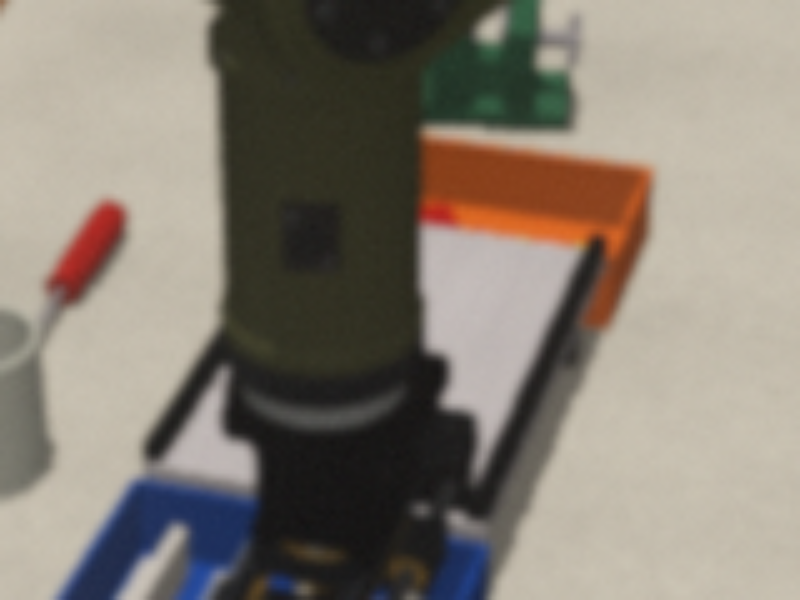

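Run:
```python
from h import *
t=imaging.get_image("top");s=imaging.get_image("side")
def yel(im,r,c):
    h=cv2.cvtColor(im["frame"],cv2.COLOR_RGB2HSV);m=(h[...,0]>19)&(h[...,0]<33)&(h[...,1]>120)&(h[...,2]>90)
    k=np.zeros_like(m);k[r,c]=1;return np.argwhere(m&k)
loc=lambda w:np.round([(w[:2]*1000-[525.2,-226])@[.991,-.131],(w[:2]*1000-[525.2,-226])@[.131,.991],w[2]*1000],0)
ys=yel(s,slice(140,175),slice(280,335));print("side",ys.tolist(),s["frame"][155:160,312:320].tolist())
yt=yel(t,slice(240,285),slice(310,345));print("top n",len(yt))
for p in ys: print(p,[loc(at(s,((p[0]+.5)/384,(p[1]+.5)/512),z)).tolist() for z in(.03,.045,.055)])
for p in yt[::4]: print(p,[loc(at(t,((p[0]+.5)/384,(p[1]+.5)/512),z)).tolist() for z in(.03,.05)])
cv2.imwrite("pics/t7.png",cv2.resize(np.hstack([t["frame"][240:285,308:348],s["frame"][137:182,285:340]])[:,:,::-1],None,fx=8,fy=8,interpolation=0))
```

```text
side [] [[[216, 102, 37], [214, 101, 38], [212, 100, 38], [209, 99, 39], [206, 98, 38], [198, 94, 37], [191, 90, 37], [180, 84, 34]], [[221, 105, 39], [221, 105, 37], [221, 107, 38], [220, 104, 38], [214, 103, 38], [199, 95, 37], [180, 86, 39], [164, 77, 36]], [[220, 113, 56], [220, 109, 48], [218, 109, 44], [216, 112, 40], [208, 106, 39], [176, 87, 37], [130, 64, 33], [106, 56, 32]], [[210, 133, 96], [209, 125, 85], [207, 127, 77], [204, 131, 69], [189, 119, 56], [146, 85, 43], [84, 50, 33], [58, 39, 33]], [[197, 159, 143], [195, 153, 134], [191, 151, 129], [184, 150, 114], [157, 124, 83], [107, 80, 52], [55, 42, 33], [40, 33, 29]]]
top n 151
[250 325] [[-27.0, 35.0, 30.0], [-28.0, 39.0, 50.0]]
[251 326] [[-30.0, 32.0, 30.0], [-30.0, 36.0, 50.0]]
[252 324] [[-33.0, 37.0, 30.0], [-33.0, 41.0, 50.0]]
[252 328] [[-31.0, 27.0, 30.0], [-32.0, 31.0, 50.0]]
[253 326] [[-35.0, 32.0, 30.0], [-35.0, 35.0, 50.0]]
[254 323] [[-39.0, 39.0, 30.0], [-39.0, 43.0, 50.0]]
[254 327] [[-37.0, 29.0, 30.0], [-37.0, 33.0, 50.0]]
[255 324] [[-41.0, 36.0, 30.0], [-41.0, 40.0, 50.0]]
[255 328] [[-39.0, 26.0,
[... 863 characters left out ...]
3.0, 50.0]]
[264 319] [[-66.0, 47.0, 30.0], [-66.0, 50.0, 50.0]]
[264 323] [[-65.0, 36.0, 30.0], [-64.0, 40.0, 50.0]]
[265 319] [[-69.0, 46.0, 30.0], [-68.0, 50.0, 50.0]]
[265 323] [[-67.0, 36.0, 30.0], [-67.0, 39.0, 50.0]]
[265 327] [[-65.0, 25.0, 30.0], [-65.0, 29.0, 50.0]]
[266 322] [[-70.0, 38.0, 30.0], [-70.0, 42.0, 50.0]]
[266 326] [[-68.0, 28.0, 30.0], [-68.0, 31.0, 50.0]]
[267 322] [[-73.0, 38.0, 30.0], [-72.0, 41.0, 50.0]]
[267 326] [[-71.0, 27.0, 30.0], [-71.0, 31.0, 50.0]]
[268 322] [[-75.0, 38.0, 30.0], [-75.0, 41.0, 50.0]]
[268 326] [[-74.0, 27.0, 30.0], [-73.0, 31.0, 50.0]]
[269 325] [[-77.0, 29.0, 30.0], [-76.0, 33.0, 50.0]]
[270 325] [[-79.0, 29.0, 30.0], [-79.0, 33.0, 50.0]]
```

View pics/t7.png

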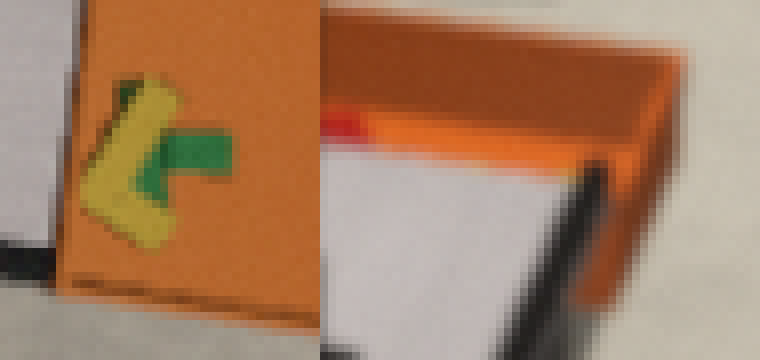

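Yellow lies almost flat: it measures about 45×31 mm in the top crop, and only a corner tip shows over the plate edge in the side crop, at (570, 180). Its origin is therefore well under 45 mm, and I'll put the scraper down.

```bash
python3 -m jog '[[[0,0.2,2,0,0,0,2],[0,0,2,0,0,0,2],[0,0,2,0,0,0,2],[0,0,2,0,0,0,2],[0,0,1.2,0,0,0,2],[0,0,0.8,0,0,0,2],[0,0,0.3,0,0,0,2],[0,0,0,0,0,0,2],[0,0,0,0,0,0,2]]]' 
python3 to.py 509 417 65.5 82.5
```

```text
time: 16.6
position: [0.5112, 0.4161, 0.0696]
tool_rot: [0.205, 3.134, 0.002]
ft_force: [-1.0, 0.2, -2.6]
grip_width: 0.295
t 16.6 p [511.2 416.1  69.6] F [-1.   0.2 -2.6] w 25.7
toolY 82.51 tilt 0.1 shift cm [0.23 0.06 0.41] az 0.01
```

```bash
python3 -m jog '[[[0,0,0.2,0,0,0,2],[0,0,0.15,0,0,0,2],[0,0,0,0,0,0,2],[0,0,0,0,0,0,2]]]' 
python3 to.py 509 417 65.5 82.5
```

```text
time: 17.0
position: [0.5109, 0.4159, 0.0655]
tool_rot: [0.205, 3.134, 0.001]
ft_force: [-0.1, 0.7, -2.2]
grip_width: 0.297
t 17.0 p [510.9 415.9  65.5] F [-0.1  0.7 -2.2] w 25.8
toolY 82.51 tilt 0.06 shift cm [0.2  0.08 0.  ] az 0.01
```

```bash
python3 -m jog '[[[0,0,0.08,0,0,0,2],[0,0,0,0,0,0,2],[0,0,0,0,0,0,3.2],[0,0,0,0,0,0,4],[0,0,0,0,0,0,8.7],[0,0,0,0,0,0,8.7],[0,0,0,0,0,0,8.7],[0,0,0,0,0,0,8.7],[0,0,0,0,0,0,8.7],[0,0,0,0,0,0,8.7],[0,0,0,0,0,0,8.7],[0,0,0,0,0,0,8.7]]]' 
python3 -m jog '[[[0,0,-1,0,0,0,8.7],[0,0,-2,0,0,0,8.7],[0,0,-3,0,0,0,8.7],[0,0,-3,0,0,0,8.7],[0,0,-3,0,0,0,8.7],[0,0,-3,0,0,0,8.7],[0,3,-3,0,0,0,8.7],[0,3,0,0,0,0,8.7],[2,3,0,0,0,0,8.7],[3,3,0,0,0,0,8.7],[3,3,0,0,0,0,8.7],[3,3,0,0,0,0,8.7]]]' 
python3 -m jog '[[[3,3,0,0,0,0,8.7],[3,3,0,0,0,0,8.7],[3,3,0,0,0,0,8.7],[0,0,0,0,0,0,8.7],[0,0,0,0,0,0,8.7]]]'
python3 - <<'E'
from h import *
scraper([511.,416.,-7.5])
a=imaging.get_image("top")["frame"][:,:,::-1];b=imaging.get_image("side")["frame"][:,:,::-1]
cv2.imwrite("pics/t8.png",np.vstack([cv2.resize(a[170:300,70:400],(760,300)),cv2.resize(b[100:350],(586,286)) if 0 else cv2.copyMakeBorder(cv2.resize(b[100:350],(586,286)),0,0,0,174,0)]))
E
```

```text
time: 18.2
position: [0.5106, 0.4157, 0.0643]
tool_rot: [0.205, 3.135, 0.0]
ft_force: [-0.7, -0.6, 0.2]
grip_width: 0.992
time: 19.4
position: [0.4241, 0.6096, 0.2452]
tool_rot: [0.206, 3.134, 0.001]
ft_force: [1.1, 0.1, -0.4]
grip_width: 0.999
time: 19.9
position: [0.3458, 0.7104, 0.2443]
tool_rot: [-0.201, -3.135, 0.0]
ft_force: [0.8, 0.0, -0.1]
grip_width: 0.997
top 0.65 1156 (array([510.8, 413.6,  -8.5]), np.float64(0.054))
side 0.75 1937 (array([511.9, 418. ,  -7.5]), np.float64(0.048))
joint (array([511.1, 415.3,  -7.7]), np.float64(0.157))
```

View pics/t8.png

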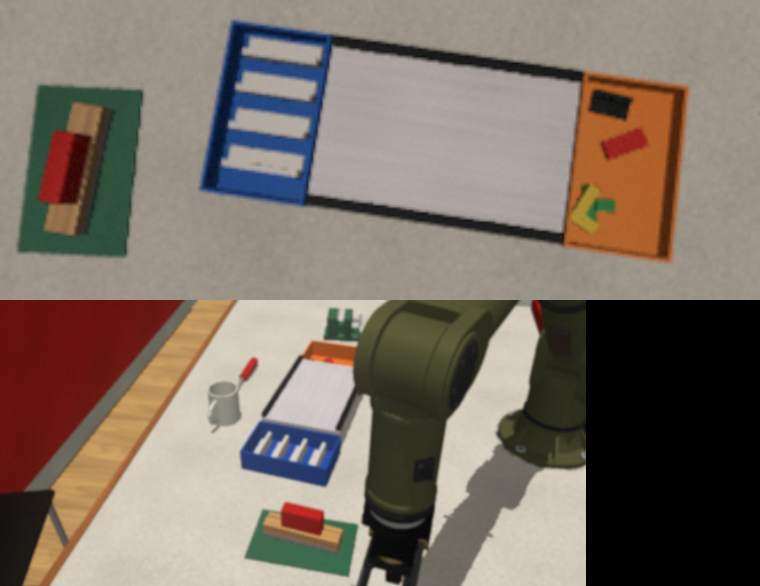

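The scraper stands on the mat at (78, 165), the four offcuts are in the tray around (575–650, 90–235), and everything else is in place. I'll hand the job in.

```bash
python3 -c "
from bench import close_job
print(close_job())"
```

```text
the job is handed in; nothing more can be done
None
```

I swept all four offcuts off the plate into the orange tray in one pass. I then stood the scraper back on its mat, released it, backed the arm away and handed the job in at about 20 s of the 54 s allowed.

- **Scraper:** the last silhouette fits, from both cameras, put it upright and about 4 mm from the mat's centre. The two cameras differed by about 4 mm, well inside the 45 mm allowed.
- **Offcuts:** the last picture shows the plate empty and all four in the tray.
- **Other things:** the bin holds only its brackets. The bin, tray, vise, mug and screwdriver look unmoved, though I judged that by eye and did not measure it again.
- **Yellow offcut:** it rests slightly tilted on the green one against the near wall. I could not measure its height directly. I judged it well under the 45 mm limit because it looked nearly full size from above and only a trace showed over the plate edge from the side.

No check failed. The hand-in reports no verdict, so the result itself is unconfirmed.

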